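Pack the short angle bracket and its hand block in the plywood box

ROBOT

A 6-joint arm with a two-finger parallel gripper is mounted at the origin on the work surface. World frame = base frame: x ahead of the robot, y to its left, z up, the work surface at z = 0. Lengths are in m, angles in rad, forces in N, time in s.
With the tool pointing down it reaches from about 0.25 to 0.8 m from the base axis. Payload 8.5 kg.
Tool frame: the origin (TCP) lies on the centre line of the jaws, within the pads' length; the fingertips stand 14 mm ahead of it and the grasp point (between the pads) lies 5 mm behind it (tip_reach is the distance from the TCP to the fingertips, in m); x points along the fingers, y is the direction in which the jaws open and shut, and the axes are right-handed (so a half turn about x gives the same grasp; the last joint's range is limited). The gripper opens to 85 mm and grips with 20 to 120 N. Pads are 22 mm wide; open, the fingers measure 114 mm over their backs; the gripper's body (76 mm by 85 mm) begins 54 mm behind the grasp point. The pads swing forward as they close: fully open they stand 13 mm farther back than shut.
Start: joints at [-1.332, 0.238, -0.013, 1.319, 0, 1.571], TCP at [0.124, -0.51, 0.245] pointing down, gripper open.
Joint ranges: [-2.66, 2.66], [-1.03, 1.9], [-1.14, 1.46], [-1.82, 2.27], [-1.45, 1.34], [-3.14, 3.14]. Speed limits (rad/s): [2.22, 2.22, 2.79, 3.14, 3.14, 3.14].

INTERFACE

Orientations are given as a rotation vector (axis times angle).
In Python, from bench import * gives the robot as it stands.
- The arm moves only by the tool play_rows, never from a script. Its argument "commands" is a list of rows, each an object of numbers: "x", "y", "z": the shift along the tool's x, y, z in mm; "ax", "ay", "az": the turn, a rotation vector about the tool's x, y, z in rad; "fingers": the closure in counts, from 0 (fully open) to 255 (shut). In form: [{"x": .., "y": .., "z": .., "ax": .., "ay": .., "az": .., "fingers": ..}, ...]. A call has exactly 5 rows; each row is the pose to reach, as a shift and turn from the pose commanded when the call began, along the tool's axes at that moment; what a row does not reach only later rows make up. A row lasts 1/12 s, in which the tool goes at most 41.7 mm and 7.16 degrees, less where a joint would pass 70% of its speed; a pose out of reach is approached as far as the arm can. A call with a gripper value outside its range is refused whole. The fingers move at their own pace and stop on an object; "grip_force" is the grip in N (left out, the last holds). Time passes only in rows, so rows that repeat a pose let the fingers close, or fill a call up. It gives the time, the measured TCP pose, the force and the opening at its end, in the units of the state.
- get_state(): the state, without advancing time (a new reading comes with each control period).
- grab_frame(name): name is "scene" or "top" or "wrist"; returns (picture, depth): 384x512x3 uint8, red, green, blue; 384x512 float32, m along the optical axis (not along the pixel's ray), 0 where there is no reading.
- camera_params(name): a dict with "mtx" (3x3 intrinsics, pixels), "R" (3x3) and "t" (3): a world point X has camera coordinates R X + t. Camera axes: x right, y down, z forward; pixel columns grow to the right and rows downward; lengths in m; the calibration is good to about 2 mm. A picture is of the moment at which its call begins: read the wrist's pose just before it. camera_params takes no time and is no camera call; for the wrist camera it gives the pose at the moment of the call.
- finish_job(): hands the job in, once; it reports no verdict.
The state is a dict: "time_s": time; "joint_pos": joint angles; "qd": joint speeds; "joint_efforts": joint torques, N m; "position": TCP position; "ee_rot": TCP orientation; "contact_force": force on the tool from outside, world axes, zero at the start; "torque": the same for the moment, N m; "width": finger opening in m.
Only numpy, scipy, OpenCV 4.12 (cv2) and the standard library are available. Lean on these libraries where they do the work, as an engineer would, in place of code of your own. Each camera call takes 0.05 s, during which the arm holds its last target.

TASK

Pack the shorter of the two dark metal angle brackets and the shorter of the two wooden hand blocks together into the open plywood box on the printing table. They fit only in one order: in the end the bracket's foot must lie flat on the floor of the box with its leg upright, and the block must stand upright, rib on top, flat on the bracket's foot.

Things in the scene. Friction and masses are not known exactly. Their poses are not given: they have to be found in the camera images.
- box: Open plywood box, fixed to the table. All sizes in mm. Outside 150 (along its x) x 110 (y) x 43 high; walls 10 thick, floor 8 thick, so the inside is 130 x 90 and 35 deep. Origin: centre of its underside, on the table; z up. Both ends are alike.
- bracket_leg (a point): Shorter L bracket of dark anodised aluminium (mm), loose, 0.3 kg, on its foot. Foot 110 long (x), 70 wide (y), 8 thick; at one end the leg: 10 thick (x), 70 wide, 95 high with foot. Point: centre of the leg, 47.5 above the foot's underside. Foot runs to +x, its free end 105 from the point; leg's outer face 5 off in -x; z up. Hold by the leg's top. The long bracket (foot 150) does not fit.
- block_mid (a point): Shorter wooden hand block (mm), loose, 0.18 kg, standing on its base. Base 84 (x), 64 (y), 35 high; centred on it a grip rib 62 long (x), 26 thick (y), 45 high: 80 high in all. Point: its centre, 40 above its underside; x along the rib, z up. Both ends alike. Hold by the rib. The long block (base 130) does not fit.
Things that resemble listed ones, but are neither listed nor needed, are in the scene too. What is shaped like the box but green is not meant. What is shaped like the part that bears bracket_leg but purple is not meant.

How it is judged:
By the outcome, as a careful person would: the job done as asked, in the order asked, and still so for the second after the job is handed in, with the robot touching nothing.
It also fails if it takes over 58 s, if anything falls off the work surface, if the arm or the gripper's body presses on something with over 40 N, if the wrist force passes 120 N, or if a joint passes its speed limit or range.

## Working session

There is one attempt and no reset: what is moved stays moved. The work goes in short steps, Python scripts to look and compute and a tool call to move; the robot and the scene stay as the last step left them, time stands still between calls to the robot, and variables do not carry over. Pictures are saved under pics/ and viewed, and the job is handed in when it is done.

Besides the shell and the picture viewer there is one more tool, called after "Emit:" in YAML: its name, and indented under it one key for each argument. play_rows: Moves the arm, as the interface text tells. Its arguments: {"type":"object","properties":{"commands":{"type":"array","items":{"type":"object","properties":{"x":{"type":"number"},"y":{"type":"number"},"z":{"type":"number"},"ax":{"type":"number"},"ay":{"type":"number"},"az":{"type":"number"},"fingers":{"type":"number"}}}},"grip_force":{"type":"number"}},"required":["commands"]}

```bash
mkdir -p pics; ls; python3 - <<'E'
from bench import *
import numpy as np,cv2
s=get_state();print(s)
for n in("scene","top","wrist"):
    p=camera_params(n);im,d=grab_frame(n)
    np.savez(f"f_{n}.npz",im=im,d=d,K=p["mtx"],R=p["R"],t=p["t"])
    cv2.imwrite(f"pics/{n}0.png",im[:,:,::-1])
    print(n,p)
E
```

```text
pics
{'time_s': 0.0, 'joint_pos': array([-1.33201301e+00,  2.38805653e-01, -1.42449120e-02,  1.31919987e+00,
        2.22520261e-05,  1.57076034e+00]), 'qd': array([ 0.00117221,  0.00033291, -0.00038611, -0.00078018, -0.00125369,
        0.00055184]), 'joint_efforts': array([-3.57898251e-03, -5.38773501e+01,  3.46445239e+01,  1.79882225e-02,
       -2.39427973e-04, -1.45860650e-05]), 'position': array([ 0.12408747, -0.50972362,  0.2446682 ]), 'ee_rot': array([ 2.09512191,  0.25291896, -2.09544073]), 'contact_force': array([-0.00330324, -0.23320477, -0.18559015]), 'torque': array([ 0.00473953, -0.01671536,  0.0135753 ]), 'width': 0.08528940122600717}
scene {'mtx': array([[354.08046603,   0.        , 252.91531046],
       [  0.        , 354.08046603, 190.5953953 ],
       [  0.        ,   0.        ,   1.        ]]), 'R': array([[ 0.63822762,  0.76980183,  0.00840493],
       [ 0.56332171, -0.45954193, -0.68665119],
       [-0.52472292,  0.44297444, -0.72693844]]), 't': array([-0.25433896, -0.29259324,  1.29351796])}
top {'mtx': array([[350.86823678,   0.        , 253.98628486],
       [  0.        , 350.86823678, 189.75585227],
       [  0.        ,   0.        ,   1.        ]]), 'R': array([[ 0.01740753, -0.99919117,  0.03624905],
       [-0.98398723, -0.02355218, -0.17667606],
       [ 0.1773869 , -0.03259311, -0.98360133]]), 't': array([-0.102531  ,  0.51573295,  0.80714862])}
wrist {'mtx': array([[320.44731989,   0.        , 254.15143017],
       [  0.        , 320.44731989, 193.3432896 ],
       [  0.        ,   0.        ,   1.        ]]), 'R': array([[ 0.23593706, -0.97176694, -0.00165074],
       [-0.92835489, -0.22589838,  0.29517303],
       [-0.28721229, -0.06810978, -0.95544239]]), 't': array([-0.5244442 , -0.0374645 ,  0.37951874])}
```

View pics/scene0.png

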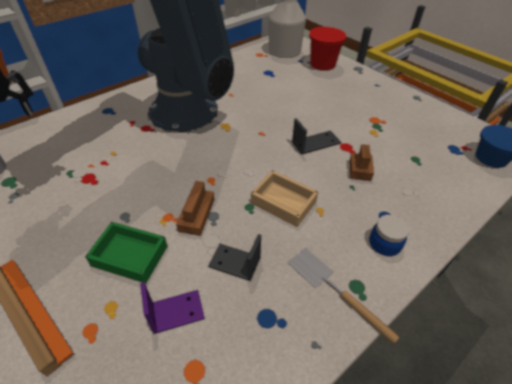

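View pics/top0.png

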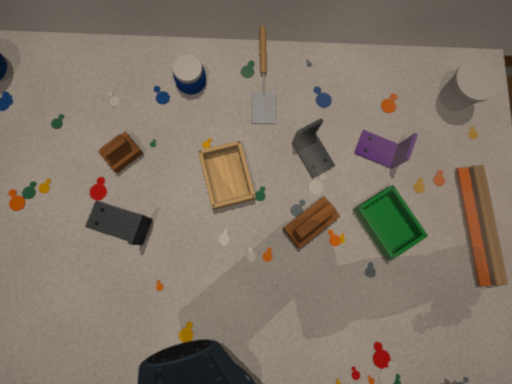

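View pics/wrist0.png

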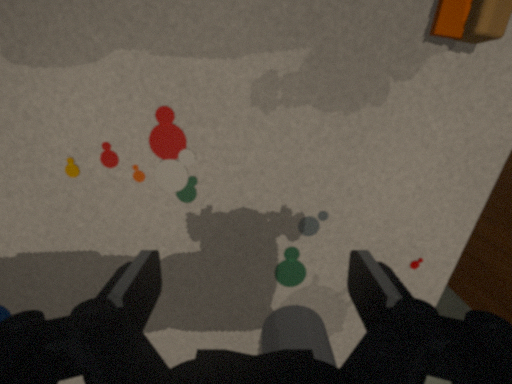

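The top view shows the plywood box at about (228,175). The shorter bracket is at (313,150), with a longer one at (118,223). The short block is at (121,152) and the long one at (311,222). Next I'll measure them.

```bash
cat > h.py <<'E'
import numpy as np,cv2
def load(n):
    f=np.load(n);return f["im"],f["d"],f["K"],f["R"],f["t"]
def cloud(d,K,R,t):
    v,u=np.mgrid[:d.shape[0],:d.shape[1]]
    c=np.stack([(u-K[0,2])/K[0,0]*d,(v-K[1,2])/K[1,1]*d,d],-1)
    return (c-t)@R
def ray(u,v,z,K,R,t):
    r=R.T@np.array([(u-K[0,2])/K[0,0],(v-K[1,2])/K[1,1],1]);o=-R.T@t
    return o+r*(z-o[2])/r[2]
E
python3 - <<'E'
from h import *
for cam,rois in (("top",dict(box=(195,135,262,215),brS=(285,112,342,185),brL=(80,195,160,250),blS=(92,125,150,178),blL=(278,190,345,250))),("scene",dict(box=(245,165,322,228),brS=(203,230,266,284),blS=(343,138,380,184),brL=(288,115,345,157)))):
    im,d,K,R,t=load(f"f_{cam}.npz");P=cloud(d,K,R,t)
    print(cam,"table z",[np.round(P[y,x],4) for x,y in ((60,180),(250,300))])
    for k,(a,b,c,e) in rois.items():
        p=P[b:e,a:c].reshape(-1,3);ok=d[b:e,a:c].ravel()>0;p=p[ok]
        q=p[p[:,2]>0.004]
        h=np.histogram(q[:,2],np.arange(0,.13,.005))[0]
        print(k,len(q),h)
        for lo,hi in((.004,.2),(.004,.015),(.03,.05),(.07,.12)):
            s=q[(q[:,2]>lo)&(q[:,2]<hi)]
            if len(s)>8:
                r=cv2.minAreaRect((s[:,:2]*1000).astype(np.float32));print("  ",lo,hi,len(s),[np.round(x,1) for x in r],"medz",np.round(np.median(s[:,2]),4),"mean",np.round(s.mean(0),4))
E
```

```text
top table z [array([0.5394, 0.3982, 0.0018]), array([ 0.2529, -0.0885, -0.0024])]
box 2764 [  52 1391  323   44   45   42   43   67  646  111    0    0    0    0
    0    0    0    0    0    0    0    0    0    0    0]
   0.004 0.2 2764 [array([564.2, -24.3]), array([203.9, 162.6]), np.float64(0.8)] medz 0.0098 mean [ 0.5602 -0.0209  0.0198]
   0.004 0.015 1766 [array([564.2, -24.3]), array([203.9, 162.6]), np.float64(0.8)] medz 0.0085 mean [ 0.5603 -0.0207  0.0085]
   0.03 0.05 867 [array([558.9, -21.3]), array([150.6, 109.9]), np.float64(16.0)] medz 0.0431 mean [ 0.5584 -0.0215  0.0424]
brS 1349 [ 41 841 144  12  11   9  16  15  11   9  16  12  15  12  18  13  15  16
  69  54   0   0   0   0   0]
   0.004 0.2 1349 [array([ 643.1, -249. ]), array([191. , 135.2]), np.float64(2.9)] medz 0.0088 mean [ 0.6316 -0.2396  0.0229]
   0.004 0.015 1026 [array([ 643.1, -249. ]), array([191. , 135.2]), np.float64(2.9)] medz 0.0082 mean [ 0.6212 -0.2465  0.0082]
   0.03 0.05 51 [array([ 664.5, -220.6]), array([ 9.1, 68.4]), np.float64(22.4)] medz 0.0389 mean [ 0.662  -0.2153  0.0388]
   0.07 0.12
[... 3615 characters left out ...]
 149 [array([611.7, 243.3]), array([25.9, 63.4]), np.float64(41.0)] medz 0.0795 mean [0.6132 0.2403 0.0789]
brL 883 [ 26 463  57  17  18  16  18  16  22  19  17  17  20  16  17  23  20  19
  36  26   0   0   0   0   0]
   0.004 0.2 883 [array([427.8, 282.5]), array([120.2, 255.4]), np.float64(5.5)] medz 0.0094 mean [0.4321 0.2154 0.0282]
   0.004 0.015 546 [array([428.1, 283.5]), array([119.5, 253.8]), np.float64(6.0)] medz 0.008 mean [0.4409 0.2449 0.008 ]
   0.03 0.05 75 [array([412.5, 168.9]), array([ 9.6, 72.7]), np.float64(78.4)] medz 0.0403 mean [0.4188 0.1671 0.0401]
   0.07 0.12 141 [array([413.6, 171.7]), array([12.3, 74.4]), np.float64(72.2)] medz 0.0869 mean [0.4167 0.1687 0.0862]
```

```bash
cat > g.py <<'E'
import sys,numpy as np
from scipy.spatial.transform import Rotation as Ro
from bench import *
# goal: tcp xyz(mm), jaw yaw deg (tool y direction, mod 180) tool x down
def go(x,y,z,yaw):
    s=get_state();R=Ro.from_rotvec(s["ee_rot"]);M=R.as_matrix();best=None
    for k in(0,180):
        a=np.deg2rad(yaw+k);X=np.array([0,0,-1.]);Y=np.array([np.cos(a),np.sin(a),0]);Z=np.cross(X,Y)
        G=Ro.from_matrix(np.stack([X,Y,Z],1));r=(R.inv()*G).as_rotvec()
        print("k",k,"turn",np.round(r,4))
    d=M.T@(np.array([x,y,z])-s["position"]*1000)
    print("t",s["time_s"],"pos",np.round(s["position"]*1000,1),"jawyaw",np.round(np.rad2deg(np.arctan2(M[1,1],M[0,1])),2),"shift",np.round(d,1),"q",np.round(s["joint_pos"],3),"F",np.round(s["contact_force"],1),"w",s["width"])
if __name__=="__main__": go(*map(float,sys.argv[1:5]))
E
python3 g.py 668.7 -221 220 30; cat > v.py <<'E'
import sys,cv2,numpy as np
from bench import *
for n in sys.argv[2:]:
    p=camera_params(n);im,d=grab_frame(n)
    np.savez(f"f_{n}_{sys.argv[1]}.npz",im=im,d=d,K=p["mtx"],R=p["R"],t=p["t"])
    cv2.imwrite(f"pics/{n}_{sys.argv[1]}.png",im[:,:,::-1])
E
```

```text
k 0 turn [-1.8556e+00 -1.0000e-03  8.0000e-04]
k 180 turn [1.286e+00 7.000e-04 9.000e-04]
t 0.15 pos [ 124.1 -509.8  244.8] jawyaw -76.32 shift [  25.  -151.8 -597.4] q [-1.332  0.239 -0.014  1.319  0.     1.571] F [-1.   0.4  0.2] w 0.0853232859882866
```

Emit:
play_rows:
  commands:
    - {"x": 0,"y": -9,"z": -36,"ax": -0.12,"fingers": 0}
    - {"x": 0,"y": -18,"z": -72,"ax": -0.24,"fingers": 0}
    - {"x": 0,"y": -27,"z": -108,"ax": -0.36,"fingers": 0}
    - {"x": 0,"y": -36,"z": -144,"ax": -0.48,"fingers": 0}
    - {"x": 0,"y": -45,"z": -180,"ax": -0.6,"fingers": 0}
  grip_force: 60

```text
$.commands[0]: bad value
```

```bash
python3 g.py 668.7 -221 220 30
```

```text
k 0 turn [-1.8556e+00 -1.0000e-03  8.0000e-04]
k 180 turn [1.286e+00 7.000e-04 9.000e-04]
t 0.15 pos [ 124.1 -509.8  244.8] jawyaw -76.32 shift [  25.  -151.8 -597.4] q [-1.332  0.239 -0.014  1.319  0.     1.571] F [-1.   0.4  0.2] w 0.0853232859882866
```

Emit:
play_rows:
  commands:
    - {"x": 0,"y": -9,"z": -36,"ax": -0.12,"ay": 0,"az": 0,"fingers": 0}
    - {"x": 0,"y": -18,"z": -72,"ax": -0.24,"ay": 0,"az": 0,"fingers": 0}
    - {"x": 0,"y": -27,"z": -108,"ax": -0.36,"ay": 0,"az": 0,"fingers": 0}
    - {"x": 0,"y": -36,"z": -144,"ax": -0.48,"ay": 0,"az": 0,"fingers": 0}
    - {"x": 0,"y": -45,"z": -180,"ax": -0.6,"ay": 0,"az": 0,"fingers": 0}
  grip_force: 60

```text
time_s: 0.57
position: [0.2896, -0.4227, 0.2452]
ee_rot: [1.721, 0.773, -1.721]
contact_force: [-0.0, -0.7, -0.7]
width: 0.0849
```

```bash
python3 g.py 668.7 -221 220 30
```

```text
k 0 turn [-1.2502e+00 -3.0000e-04  2.0000e-04]
k 180 turn [1.8913e+00 2.0000e-04 3.0000e-04]
t 0.5667 pos [ 289.6 -422.7  245.2] jawyaw -41.63 shift [  25.2  149.4 -402.6] q [-0.97   0.217 -0.042  1.312  0.     1.327] F [-0.  -0.7 -0.7] w 0.08493176011259529
```

Emit:
play_rows:
  commands:
    - {"x": 2,"y": 14,"z": -38,"ax": -0.12,"ay": 0,"az": 0,"fingers": 0}
    - {"x": 4,"y": 28,"z": -76,"ax": -0.24,"ay": 0,"az": 0,"fingers": 0}
    - {"x": 6,"y": 42,"z": -114,"ax": -0.36,"ay": 0,"az": 0,"fingers": 0}
    - {"x": 8,"y": 56,"z": -152,"ax": -0.48,"ay": 0,"az": 0,"fingers": 0}
    - {"x": 10,"y": 70,"z": -190,"ax": -0.6,"ay": 0,"az": 0,"fingers": 0}

```text
time_s: 0.98
position: [0.469, -0.3278, 0.2351]
ee_rot: [1.301, 1.147, -1.302]
contact_force: [0.7, -0.5, -0.5]
width: 0.0854
```

```bash
python3 g.py 668.7 -221 220 30
```

```text
k 0 turn [-6.496e-01 -2.000e-04  2.000e-04]
k 180 turn [2.492e+00 2.000e-04 3.000e-04]
t 0.9833 pos [ 469.  -327.8  235.1] jawyaw -7.22 shift [  15.   184.7 -131.1] q [-0.61   0.323  0.08   1.328  0.     1.087] F [ 0.7 -0.5 -0.5] w 0.08536324975781547
```

Emit:
play_rows:
  commands:
    - {"x": 3,"y": 34,"z": -23,"ax": -0.12,"ay": 0,"az": 0,"fingers": 0}
    - {"x": 6,"y": 68,"z": -46,"ax": -0.24,"ay": 0,"az": 0,"fingers": 0}
    - {"x": 9,"y": 102,"z": -69,"ax": -0.36,"ay": 0,"az": 0,"fingers": 0}
    - {"x": 12,"y": 132,"z": -91,"ax": -0.48,"ay": 0,"az": 0,"fingers": 0}
    - {"x": 15,"y": 155,"z": -110,"ax": -0.6,"ay": 0,"az": 0,"fingers": 0}

```text
time_s: 1.4
position: [0.6379, -0.2388, 0.2193]
ee_rot: [0.853, 1.398, -0.852]
contact_force: [-0.9, -0.2, 0.1]
width: 0.0859
```

```bash
python3 g.py 668.7 -221 200 30;python3 v.py a wrist; python3 - <<'E'
from h import *
im,d,K,R,t=load("f_wrist_a.npz");P=cloud(d,K,R,t)
g=im.max(2)<110
q=P[(d>0)&(np.hypot(P[...,0]-.65,P[...,1]+.235)<.09)]
s=q[(q[:,2]>.085)&(q[:,2]<.105)]
print(len(s),cv2.minAreaRect((s[:,:2]*1000).astype(np.float32)),np.median(s[:,2]))
E
```

```text
k 0 turn [-0.0486 -0.0006  0.0001]
k 180 turn [3.093e+00 1.000e-04 9.000e-04]
t 1.4 pos [ 637.9 -238.8  219.3] jawyaw 27.22 shift [19.3 35.6 -1.7] q [-0.358  0.524  0.36   1.408  0.     0.737] F [-0.9 -0.2  0.1] w 0.08586623966666099
1067 ((669.6389770507812, -221.80093383789062), (9.769929885864258, 69.96501159667969), 29.96464729309082) 0.09425975690373296
```

View pics/wrist_a.png

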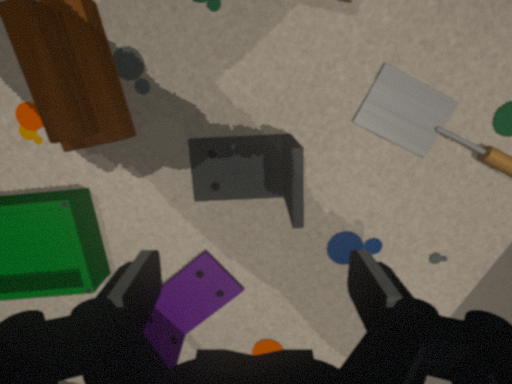

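The wrist view puts the leg top at (669.6, -221.8) with a 30.0° angle and height 94 mm, which agrees with the other cameras.

Emit:
play_rows:
  commands:
    - {"x": 10,"y": 18,"z": -1,"ax": -0.03,"ay": 0,"az": 0,"fingers": 0}
    - {"x": 20,"y": 30,"z": -1.5,"ax": -0.048,"ay": 0,"az": 0,"fingers": 0}
    - {"x": 30,"y": 35.8,"z": -1.8,"ax": -0.048,"ay": 0,"az": 0,"fingers": 0}
    - {"x": 50,"y": 35.8,"z": -1.8,"ax": -0.048,"ay": 0,"az": 0,"fingers": 0}
    - {"x": 70,"y": 35.8,"z": -1.8,"ax": -0.048,"ay": 0,"az": 0,"fingers": 0}

```text
time_s: 1.87
position: [0.6667, -0.2231, 0.149]
ee_rot: [0.822, 1.41, -0.822]
contact_force: [0.3, -1.1, -0.8]
width: 0.085
```

```bash
python3 g.py 669.4 -221.5 75 30
```

```text
k 0 turn [-0.0091  0.0001 -0.    ]
k 180 turn [ 3.1325e+00 -1.0000e-04 -2.0000e-04]
t 1.8667 pos [ 666.7 -223.1  149. ] jawyaw 29.48 shift [74.   3.1 -0. ] q [-0.323  0.586  0.291  1.275 -0.     0.733] F [ 0.3 -1.1 -0.8] w 0.08502618629774507
```

Emit:
play_rows:
  commands:
    - {"x": 20,"y": 2,"z": 0,"ax": -0.005,"ay": 0,"az": 0,"fingers": 0}
    - {"x": 40,"y": 2,"z": 0,"ax": -0.005,"ay": 0,"az": 0,"fingers": 0}
    - {"x": 60,"y": 2,"z": 0,"ax": -0.005,"ay": 0,"az": 0,"fingers": 0}
    - {"x": 72,"y": 2,"z": 0,"ax": -0.005,"ay": 0,"az": 0,"fingers": 0}
    - {"x": 72,"y": 2,"z": 0,"ax": -0.005,"ay": 0,"az": 0,"fingers": 0}

```text
time_s: 2.28
position: [0.6658, -0.2219, 0.0743]
ee_rot: [0.819, 1.417, -0.821]
contact_force: [0.2, -0.1, -0.7]
width: 0.0853
```

```bash
python3 g.py 669.4 -221.5 75 30
```

```text
k 0 turn [-0.0048 -0.0045  0.004 ]
k 180 turn [3.1368 0.0063 0.007 ]
t 2.2833 pos [ 665.8 -221.9   74.3] jawyaw 29.72 shift [-0.7  3.3  1.5] q [-0.322  0.631  0.176  1.122 -0.     0.73 ] F [ 0.2 -0.1 -0.7] w 0.08532499636460934
```

Emit:
play_rows:
  commands:
    - {"x": -0.5,"y": 3,"z": 1,"ax": -0.005,"ay": -0.004,"az": 0.004,"fingers": 0}
    - {"x": -0.5,"y": 3,"z": 1,"ax": -0.005,"ay": -0.004,"az": 0.004,"fingers": 0}
    - {"x": -0.5,"y": 3,"z": 1,"ax": -0.005,"ay": -0.004,"az": 0.004,"fingers": 60}
    - {"x": -0.5,"y": 3,"z": 1,"ax": -0.005,"ay": -0.004,"az": 0.004,"fingers": 120}
    - {"x": -0.5,"y": 3,"z": 1,"ax": -0.005,"ay": -0.004,"az": 0.004,"fingers": 150}

```text
time_s: 2.7
position: [0.6719, -0.2214, 0.0797]
ee_rot: [0.814, 1.406, -0.812]
contact_force: [0.2, 0.2, 0.5]
width: 0.0517
```

```bash
python3 g.py 669.4 -221.5 75 30
```

```text
k 0 turn [ 0.0023  0.0049 -0.0049]
k 180 turn [-3.1393  0.0077  0.0077]
t 2.7 pos [ 671.9 -221.4   79.7] jawyaw 30.13 shift [ 4.7 -2.3 -1.2] q [-0.318  0.627  0.184  1.121  0.     0.727] F [0.2 0.2 0.5] w 0.051661606849849905
```

Emit:
play_rows:
  commands:
    - {"x": 3,"y": 0,"z": 0,"ax": 0,"ay": 0,"az": 0,"fingers": 160}
    - {"x": 3,"y": 0,"z": 0,"ax": 0,"ay": 0,"az": 0,"fingers": 160}
    - {"x": 3,"y": 0,"z": 0,"ax": 0,"ay": 0,"az": 0,"fingers": 170}
    - {"x": 3,"y": 0,"z": 0,"ax": 0,"ay": 0,"az": 0,"fingers": 170}
    - {"x": 3,"y": 0,"z": 0,"ax": 0,"ay": 0,"az": 0,"fingers": 170}

```text
time_s: 3.12
position: [0.6716, -0.2212, 0.0758]
ee_rot: [0.814, 1.408, -0.812]
contact_force: [-0.1, -0.0, -0.1]
width: 0.0283
```

```bash
python3 g.py 669.4 -221.5 75 30
```

```text
k 0 turn [ 0.0024  0.0039 -0.004 ]
k 180 turn [-3.1392  0.0062  0.0061]
t 3.1167 pos [ 671.6 -221.2   75.8] jawyaw 30.14 shift [ 0.7 -2.1 -0.8] q [-0.318  0.63   0.179  1.114  0.     0.726] F [-0.1 -0.  -0.1] w 0.028257566268625318
```

Emit:
play_rows:
  commands:
    - {"x": 0.5,"y": -2,"z": -1,"ax": 0.002,"ay": 0.004,"az": -0.004,"fingers": 170}
    - {"x": 0.5,"y": -2,"z": -1,"ax": 0.002,"ay": 0.004,"az": -0.004,"fingers": 170}
    - {"x": 0.5,"y": -2,"z": -1,"ax": 0.002,"ay": 0.004,"az": -0.004,"fingers": 190}
    - {"x": 0.5,"y": -2,"z": -1,"ax": 0.002,"ay": 0.004,"az": -0.004,"fingers": 220}
    - {"x": 0.5,"y": -2,"z": -1,"ax": 0.002,"ay": 0.004,"az": -0.004,"fingers": 255}

```text
time_s: 3.53
position: [0.6694, -0.2214, 0.0754]
ee_rot: [0.815, 1.412, -0.815]
contact_force: [1.0, 1.0, -0.5]
width: 0.0095
```

Emit:
play_rows:
  commands:
    - {"x": 0,"y": 0,"z": 0,"ax": 0,"ay": 0,"az": 0,"fingers": 255}
    - {"x": 0,"y": 0,"z": 0,"ax": 0,"ay": 0,"az": 0,"fingers": 255}
    - {"x": 0,"y": 0,"z": 0,"ax": 0,"ay": 0,"az": 0,"fingers": 255}
    - {"x": 0,"y": 0,"z": 0,"ax": 0,"ay": 0,"az": 0,"fingers": 255}
    - {"x": 0,"y": 0,"z": 0,"ax": 0,"ay": 0,"az": 0,"fingers": 255}

```text
time_s: 3.95
position: [0.6694, -0.2214, 0.0754]
ee_rot: [0.815, 1.412, -0.815]
contact_force: [-0.8, -0.6, 1.7]
width: 0.0093
```

```bash
python3 g.py 606.6 -8.7 210 16
```

```text
k 0 turn [ 2.447e-01  1.000e-04 -2.000e-04]
k 180 turn [-2.8969e+00  2.0000e-04  2.0000e-04]
t 3.95 pos [ 669.4 -221.4   75.4] jawyaw 30.02 shift [-134.6   52.  -215.6] q [-0.319  0.631  0.179  1.119  0.     0.727] F [-0.8 -0.6  1.7] w 0.009283826621445336
```

Gripped, with width reading 9.3 mm. I'll lift to TCP z≈190.

Emit:
play_rows:
  commands:
    - {"x": -10,"y": 0,"z": 0,"ax": 0,"ay": 0,"az": 0,"fingers": 255}
    - {"x": -30,"y": 0,"z": 0,"ax": 0,"ay": 0,"az": 0,"fingers": 255}
    - {"x": -60,"y": 0,"z": 0,"ax": 0,"ay": 0,"az": 0,"fingers": 255}
    - {"x": -90,"y": 0,"z": 0,"ax": 0,"ay": 0,"az": 0,"fingers": 255}
    - {"x": -110,"y": 5,"z": -15,"ax": 0.02,"ay": 0,"az": 0,"fingers": 255}

```text
time_s: 4.37
position: [0.6668, -0.2079, 0.1882]
ee_rot: [0.831, 1.403, -0.831]
contact_force: [1.2, 0.0, -2.7]
width: 0.0091
```

```bash
python3 g.py 606.6 -8.7 190 16
```

```text
k 0 turn [ 0.2231  0.0022 -0.0016]
k 180 turn [-2.9185e+00  2.4000e-03  3.2000e-03]
t 4.3667 pos [ 666.8 -207.9  188.2] jawyaw 28.78 shift [  -2.2   43.1 -203.5] q [-3.020e-01  5.620e-01  3.480e-01  1.354e+00 -1.000e-03  7.670e-01] F [ 1.2  0.  -2.7] w 0.009106534637366246
```

Emit:
play_rows:
  commands:
    - {"x": 0,"y": 7,"z": -33,"ax": 0.04,"ay": 0,"az": 0,"fingers": 255}
    - {"x": -1,"y": 15,"z": -71,"ax": 0.09,"ay": 0,"az": 0,"fingers": 255}
    - {"x": -2,"y": 23,"z": -109,"ax": 0.14,"ay": 0,"az": 0,"fingers": 255}
    - {"x": -2,"y": 32,"z": -147,"ax": 0.19,"ay": 0,"az": 0,"fingers": 255}
    - {"x": -2,"y": 38,"z": -177,"ax": 0.22,"ay": 0,"az": 0,"fingers": 255}

```text
time_s: 4.78
position: [0.6128, -0.03, 0.1878]
ee_rot: [1.0, 1.33, -0.999]
contact_force: [0.3, -0.3, -2.8]
width: 0.0092
```

Emit:
play_rows:
  commands:
    - {"x": 0,"y": 0,"z": -15,"ax": 0,"ay": 0,"az": 0,"fingers": 255}
    - {"x": 0,"y": 0,"z": -22,"ax": 0,"ay": 0,"az": 0,"fingers": 255}
    - {"x": 0,"y": 0,"z": -22,"ax": 0,"ay": 0,"az": 0,"fingers": 255}
    - {"x": 0,"y": 0,"z": -22,"ax": 0,"ay": 0,"az": 0,"fingers": 255}
    - {"x": 0,"y": 0,"z": -22,"ax": 0,"ay": 0,"az": 0,"fingers": 255}

```text
time_s: 5.2
position: [0.6083, -0.0127, 0.1872]
ee_rot: [0.998, 1.33, -0.998]
contact_force: [0.3, 0.6, -2.7]
width: 0.0088
```

```bash
python3 g.py 606.6 -8.7 190 16; python3 v.py b scene top wrist
```

```text
k 0 turn [0.0039 0.0003 0.    ]
k 180 turn [-3.1377e+00 -0.0000e+00  5.0000e-04]
t 5.2 pos [608.3 -12.7 187.2] jawyaw 16.22 shift [-2.8 -0.5 -4.3] q [-0.021  0.404  0.079  1.246 -0.     1.267] F [ 0.3  0.6 -2.7] w 0.008780830385321773
```

View pics/scene_b.png

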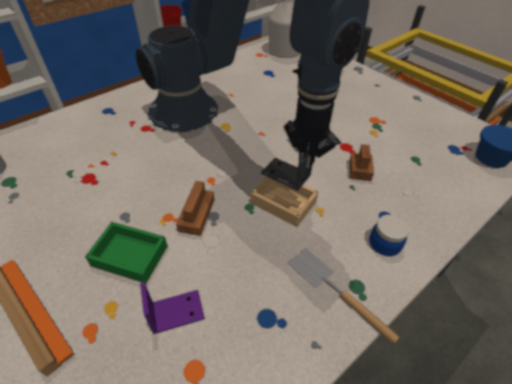

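View pics/wrist_b.png

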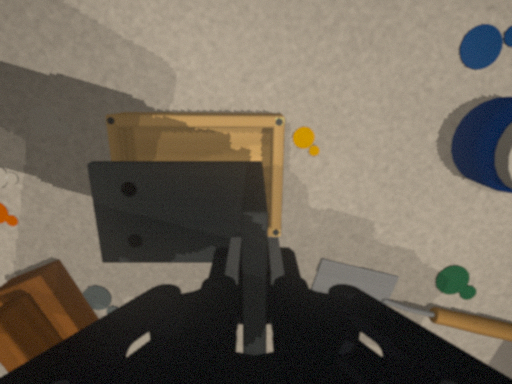

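```bash
python3 - <<'E'
from h import *
for n in("wrist_b","top_b","scene_b"):
    im,d,K,R,t=load(f"f_{n}.npz");P=cloud(d,K,R,t)
    dark=im.max(2)<95
    reg=(d>0)&(abs(P[...,0]-.56)<.12)&(abs(P[...,1]+.02)<.12)
    s=P[reg&(P[...,2]>.10)&(P[...,2]<.135)]
    if len(s)>20:
        c,w,a=cv2.minAreaRect((s[:,:2]*1000).astype(np.float32))
        print(n,"foot",len(s),c,w,a,"z",np.median(s[:,2]), "z-fit",np.round(np.linalg.lstsq(np.c_[s[:,:2],np.ones(len(s))],s[:,2],rcond=None)[0],3))
    s=P[reg&(abs(P[...,2]-.043)<.004)&(im[...,0]>100)]
    if len(s)>20: print(n,"rim",len(s),cv2.minAreaRect((s[:,:2]*1000).astype(np.float32)))
E
```

```text
wrist_b foot 14664 (560.910400390625, -26.85211181640625) (110.08154296875, 70.4163818359375) 16.30251121520996 z 0.11916287219558905 z-fit [ 0.004 -0.004  0.117]
wrist_b rim 3449 ((559.9982299804688, -22.441314697265625), (149.66131591796875, 109.78693389892578), 15.71239948272705)
scene_b foot 779 (559.1376953125, -28.232913970947266) (111.47074127197266, 72.53660583496094) 15.954728126525879 z 0.11985586798788839 z-fit [0.021 0.03  0.109]
scene_b rim 366 ((558.2214965820312, -24.003196716308594), (149.44287109375, 114.51526641845703), 15.786035537719727)
```

Emit:
play_rows:
  commands:
    - {"x": 8,"y": 0.4,"z": -4.5,"ax": 0.008,"ay": 0,"az": 0,"fingers": 255}
    - {"x": 25,"y": 0.4,"z": -4.5,"ax": 0.008,"ay": 0,"az": 0,"fingers": 255}
    - {"x": 45,"y": 0.4,"z": -4.5,"ax": 0.008,"ay": 0,"az": 0,"fingers": 255}
    - {"x": 58,"y": 0.4,"z": -4.5,"ax": 0.008,"ay": 0,"az": 0,"fingers": 255}
    - {"x": 58,"y": 0.4,"z": -4.5,"ax": 0.008,"ay": 0,"az": 0,"fingers": 255}

```text
time_s: 5.77
position: [0.605, -0.0071, 0.1258]
ee_rot: [1.002, 1.331, -1.007]
contact_force: [-0.0, 0.1, -3.8]
width: 0.0091
```

```bash
python3 g.py 607.4 -8.3 84 15.75; python3 v.py c wrist;python3 - <<'E'
from h import *
for n in("wrist_c",):
    im,d,K,R,t=load(f"f_{n}.npz");P=cloud(d,K,R,t)
    reg=(d>0)&(abs(P[...,0]-.56)<.12)&(abs(P[...,1]+.02)<.12)
    dark=im.max(2)<95
    s=P[reg&(P[...,2]>.050)&(P[...,2]<.075)&dark]
    print(cv2.minAreaRect((s[:,:2]*1000).astype(np.float32)),np.median(s[:,2]))
    s=P[reg&(abs(P[...,2]-.043)<.004)&(im[...,0]>100)]
    print(cv2.minAreaRect((s[:,:2]*1000).astype(np.float32)))
E
```

```text
k 0 turn [ 0.0003 -0.0016  0.005 ]
k 180 turn [-3.1413e+00 -7.9000e-03 -2.5000e-03]
t 5.7667 pos [605.   -7.1 125.8] jawyaw 15.77 shift [41.8  2.2  1.9] q [-0.012  0.437 -0.03   1.109  0.     1.284] F [-0.   0.1 -3.8] w 0.009131508453950242
((557.2357788085938, -20.851585388183594), (110.29696655273438, 70.41244506835938), 15.808895111083984) 0.05814359442756112
((559.8607788085938, -22.634368896484375), (149.92117309570312, 110.27481079101562), 15.66245174407959)
```

View pics/wrist_c.png

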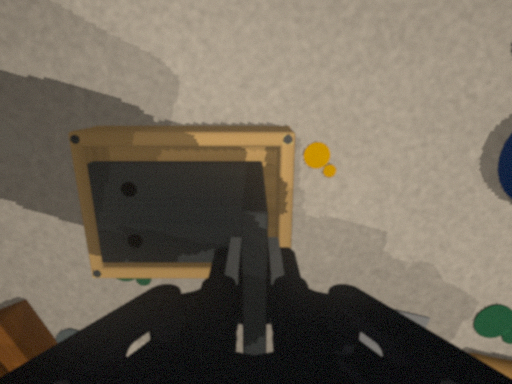

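Emit:
play_rows:
  commands:
    - {"x": 0,"y": 0,"z": 0,"ax": 0,"ay": 0,"az": 0,"fingers": 255}
    - {"x": 0,"y": 0,"z": 0,"ax": 0,"ay": 0,"az": 0,"fingers": 255}
    - {"x": 10,"y": 0,"z": 0,"ax": 0,"ay": 0,"az": 0,"fingers": 255}
    - {"x": 15,"y": 0,"z": 0,"ax": 0,"ay": 0,"az": 0,"fingers": 255}
    - {"x": 15,"y": 0,"z": 0,"ax": 0,"ay": 0,"az": 0,"fingers": 255}

```text
time_s: 6.23
position: [0.6063, -0.0069, 0.1131]
ee_rot: [1.003, 1.329, -1.004]
contact_force: [-0.5, 1.0, -2.4]
width: 0.0092
```

```bash
python3 g.py 607.4 -8.3 84 15.75
```

```text
k 0 turn [ 0.0011 -0.0006  0.0015]
k 180 turn [-3.1405e+00 -2.4000e-03 -9.0000e-04]
t 6.2333 pos [606.3  -6.9 113.1] jawyaw 15.81 shift [29.1  0.8  1.7] q [-0.011  0.446 -0.051  1.076  0.     1.283] F [-0.5  1.  -2.4] w 0.009218992607188581
```

Within 2 mm with ±10 mm clearance. I'll descend gently, correcting a little.

Emit:
play_rows:
  commands:
    - {"x": 6,"y": 0.5,"z": 1.5,"ax": 0,"ay": 0,"az": 0,"fingers": 255}
    - {"x": 13,"y": 0.5,"z": 1.5,"ax": 0,"ay": 0,"az": 0,"fingers": 255}
    - {"x": 19,"y": 0.5,"z": 1.5,"ax": 0,"ay": 0,"az": 0,"fingers": 255}
    - {"x": 24,"y": 0.5,"z": 1.5,"ax": 0,"ay": 0,"az": 0,"fingers": 255}
    - {"x": 26,"y": 0.5,"z": 1.5,"ax": 0,"ay": 0,"az": 0,"fingers": 255}

```text
time_s: 6.65
position: [0.6073, -0.0082, 0.0871]
ee_rot: [1.003, 1.329, -1.004]
contact_force: [-0.4, 0.3, -2.4]
width: 0.0091
```

Emit:
play_rows:
  commands:
    - {"x": 0,"y": 0,"z": 0,"ax": 0,"ay": 0,"az": 0,"fingers": 255}
    - {"x": 0,"y": 0,"z": 0,"ax": 0,"ay": 0,"az": 0,"fingers": 255}
    - {"x": 1,"y": 0,"z": 0,"ax": 0,"ay": 0,"az": 0,"fingers": 255}
    - {"x": 2,"y": 0,"z": 0,"ax": 0,"ay": 0,"az": 0,"fingers": 255}
    - {"x": 2,"y": 0,"z": 0,"ax": 0,"ay": 0,"az": 0,"fingers": 255}

```text
time_s: 7.07
position: [0.6079, -0.0083, 0.0864]
ee_rot: [1.004, 1.327, -1.003]
contact_force: [-0.5, -0.7, -2.4]
width: 0.0089
```

```bash
python3 g.py 607.4 -8.3 84 15.75
```

```text
k 0 turn [ 0.0012 -0.     -0.0002]
k 180 turn [-3.1404e+00  3.0000e-04 -0.0000e+00]
t 7.0667 pos [607.9  -8.3  86.4] jawyaw 15.82 shift [ 2.4 -0.5 -0.1] q [-0.014  0.468 -0.088  1.014  0.     1.281] F [-0.5 -0.7 -2.4] w 0.00886990494244141
```

Emit:
play_rows:
  commands:
    - {"x": 1,"y": 0,"z": 0,"ax": 0,"ay": 0,"az": 0,"fingers": 255}
    - {"x": 2,"y": 0,"z": 0,"ax": 0,"ay": 0,"az": 0,"fingers": 255}
    - {"x": 3,"y": 0,"z": 0,"ax": 0,"ay": 0,"az": 0,"fingers": 255}
    - {"x": 3,"y": 0,"z": 0,"ax": 0,"ay": 0,"az": 0,"fingers": 255}
    - {"x": 3,"y": 0,"z": 0,"ax": 0,"ay": 0,"az": 0,"fingers": 255}

```text
time_s: 7.48
position: [0.6079, -0.0083, 0.0834]
ee_rot: [1.004, 1.327, -1.003]
contact_force: [0.7, 0.4, -1.2]
width: 0.0088
```

```bash
python3 g.py 607.4 -8.3 84 15.75
```

```text
k 0 turn [ 0.0011 -0.     -0.0003]
k 180 turn [-3.1405e+00  4.0000e-04 -1.0000e-04]
t 7.4833 pos [607.9  -8.3  83.4] jawyaw 15.81 shift [-0.6 -0.5 -0.1] q [-0.014  0.47  -0.092  1.008  0.     1.281] F [ 0.7  0.4 -1.2] w 0.008766307106147406
```

Emit:
play_rows:
  commands:
    - {"x": 0.5,"y": 0,"z": 0,"ax": 0,"ay": 0,"az": 0,"fingers": 255}
    - {"x": 1,"y": 0,"z": 0,"ax": 0,"ay": 0,"az": 0,"fingers": 255}
    - {"x": 1,"y": 0,"z": 0,"ax": 0,"ay": 0,"az": 0,"fingers": 255}
    - {"x": 1,"y": 0,"z": 0,"ax": 0,"ay": 0,"az": 0,"fingers": 255}
    - {"x": 1,"y": 0,"z": 0,"ax": 0,"ay": 0,"az": 0,"fingers": 255}

```text
time_s: 7.9
position: [0.6081, -0.0082, 0.0833]
ee_rot: [1.004, 1.326, -1.003]
contact_force: [-2.9, -0.4, 7.0]
width: 0.0094
```

```bash
python3 g.py 607.4 -8.3 84 15.75
```

```text
k 0 turn [ 0.0011  0.0002 -0.0011]
k 180 turn [-3.1404e+00  1.8000e-03  3.0000e-04]
t 7.9 pos [608.1  -8.2  83.3] jawyaw 15.82 shift [-0.7 -0.7 -0.1] q [-0.014  0.47  -0.093  1.006  0.     1.281] F [-2.9 -0.4  7. ] w 0.009355870557176424
```

The bracket is on the floor (+7 N), so I'll open and rise.

Emit:
play_rows:
  commands:
    - {"x": 0,"y": 0,"z": 0,"ax": 0,"ay": 0,"az": 0,"fingers": 200}
    - {"x": 0,"y": 0,"z": 0,"ax": 0,"ay": 0,"az": 0,"fingers": 170}
    - {"x": 0,"y": 0,"z": 0,"ax": 0,"ay": 0,"az": 0,"fingers": 140}
    - {"x": 0,"y": 0,"z": 0,"ax": 0,"ay": 0,"az": 0,"fingers": 120}
    - {"x": 0,"y": 0,"z": 0,"ax": 0,"ay": 0,"az": 0,"fingers": 100}

```text
time_s: 8.32
position: [0.6078, -0.0083, 0.0822]
ee_rot: [1.004, 1.327, -1.004]
contact_force: [0.4, -0.6, 0.1]
width: 0.0517
```

Emit:
play_rows:
  commands:
    - {"x": -10,"y": 0,"z": 0,"ax": 0,"ay": 0,"az": 0,"fingers": 60}
    - {"x": -40,"y": 0,"z": 0,"ax": 0,"ay": 0,"az": 0,"fingers": 60}
    - {"x": -75,"y": 0,"z": 0,"ax": 0,"ay": 0,"az": 0,"fingers": 30}
    - {"x": -110,"y": 0,"z": 0,"ax": 0,"ay": 0,"az": 0,"fingers": 0}
    - {"x": -140,"y": 0,"z": 0,"ax": 0,"ay": 0,"az": 0,"fingers": 0}

```text
time_s: 8.73
position: [0.6079, -0.0083, 0.2254]
ee_rot: [1.004, 1.326, -1.003]
contact_force: [1.6, -0.3, 0.6]
width: 0.0853
```

```bash
python3 g.py 612 246 215 130.6; python3 v.py d wrist;python3 - <<'E'
from h import *
for n in("wrist_d",):
    im,d,K,R,t=load(f"f_{n}.npz");P=cloud(d,K,R,t)
    reg=(d>0)&(abs(P[...,0]-.56)<.12)&(abs(P[...,1]+.02)<.12)
    dark=im.max(2)<95
    for lo,hi,m in((.012,.020,dark),(.09,.112,dark),(.039,.047,im[...,0]>100)):
        s=P[reg&(P[...,2]>lo)&(P[...,2]<hi)&m]
        if len(s)>20:print(lo,len(s),cv2.minAreaRect((s[:,:2]*1000).astype(np.float32)),np.median(s[:,2]))
E
```

```text
k 0 turn [-2.0034e+00  1.7000e-03 -6.0000e-04]
k 180 turn [ 1.1382e+00 -5.0000e-04 -1.5000e-03]
t 8.7333 pos [607.9  -8.3 225.4] jawyaw 15.81 shift [  10.5   73.3 -243.5] q [-0.014  0.387  0.152  1.334  0.     1.281] F [ 1.6 -0.3  0.6] w 0.08527127191057489
0.012 6277 ((560.76708984375, -17.671066284179688), (135.66748046875, 100.67681121826172), 15.76514720916748) 0.015471695739227964
0.09 985 ((608.7337036132812, -8.11517333984375), (9.35727596282959, 69.44889068603516), 15.946738243103027) 0.1022979543572332
0.039 3393 ((560.1688232421875, -22.673721313476562), (149.76670837402344, 109.19265747070312), 15.797616958618164) 0.04230833275672806
```

View pics/wrist_d.png

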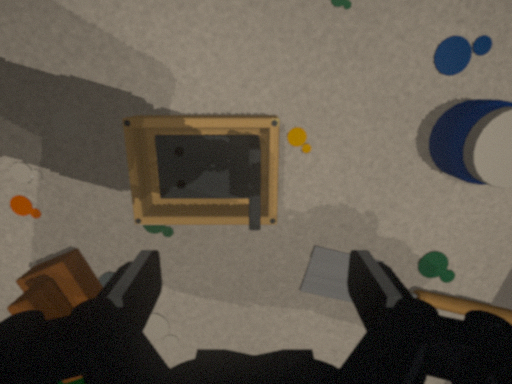

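The bracket is seated: foot top 15.5 mm, leg top 102 mm, axis aligned with the box at 15.8°. Next is the block.

Emit:
play_rows:
  commands:
    - {"x": 0,"y": 8,"z": -26,"ax": 0.12,"ay": 0,"az": 0,"fingers": 0}
    - {"x": 0,"y": 19,"z": -62,"ax": 0.24,"ay": 0,"az": 0,"fingers": 0}
    - {"x": 0,"y": 30,"z": -100,"ax": 0.36,"ay": 0,"az": 0,"fingers": 0}
    - {"x": 0,"y": 41,"z": -138,"ax": 0.48,"ay": 0,"az": 0,"fingers": 0}
    - {"x": 0,"y": 50,"z": -165,"ax": 0.6,"ay": 0,"az": 0,"fingers": 0}

```text
time_s: 9.2
position: [0.6106, 0.1669, 0.223]
ee_rot: [1.448, 1.036, -1.447]
contact_force: [-0.4, 0.7, -0.6]
width: 0.0849
```

```bash
python3 g.py 612 246 215 130.6
```

```text
k 0 turn [-2.6086e+00 -1.0000e-04 -1.3000e-03]
k 180 turn [ 5.33e-01 -1.00e-03  1.00e-04]
t 9.2 pos [610.6 166.9 223. ] jawyaw -18.86 shift [  8.  -24.2 -75.3] q [2.670e-01 4.330e-01 2.180e-01 1.355e+00 1.000e-03 2.166e+00] F [-0.4  0.7 -0.6] w 0.08490464582752798
```

Emit:
play_rows:
  commands:
    - {"x": 0,"y": -5,"z": -16,"ax": 0.12,"ay": 0,"az": 0,"fingers": 0}
    - {"x": 0,"y": -11,"z": -36,"ax": 0.24,"ay": 0,"az": 0,"fingers": 0}
    - {"x": 0,"y": -17,"z": -54,"ax": 0.36,"ay": 0,"az": 0,"fingers": 0}
    - {"x": 0,"y": -21,"z": -66,"ax": 0.46,"ay": 0,"az": 0,"fingers": 0}
    - {"x": 0,"y": -23,"z": -72,"ax": 0.53,"ay": 0,"az": 0,"fingers": 0}

```text
time_s: 9.62
position: [0.6119, 0.2416, 0.2226]
ee_rot: [1.808, 0.673, -1.807]
contact_force: [0.9, 0.0, -0.2]
width: 0.0858
```

Emit:
play_rows:
  commands:
    - {"x": 0,"y": 0,"z": 0,"ax": 0,"ay": 0,"az": 0,"fingers": 0}
    - {"x": 0,"y": 0,"z": 0,"ax": 0,"ay": 0,"az": 0,"fingers": 0}
    - {"x": 0,"y": 0,"z": 0,"ax": 0,"ay": 0,"az": 0,"fingers": 0}
    - {"x": 0,"y": 0,"z": 0,"ax": 0,"ay": 0,"az": 0,"fingers": 0}
    - {"x": 0,"y": 0,"z": 0,"ax": 0,"ay": 0,"az": 0,"fingers": 0}

```text
time_s: 10.03
position: [0.6122, 0.239, 0.2225]
ee_rot: [1.805, 0.676, -1.805]
contact_force: [0.0, 1.2, -0.4]
width: 0.0852
```

```bash
python3 g.py 612 246 215 130.6; python3 v.py e wrist;python3 - <<'E'
from h import *
for n in("wrist_e",):
    im,d,K,R,t=load(f"f_{n}.npz");P=cloud(d,K,R,t)
    reg=(d>0)&(np.hypot(P[...,0]-.612,P[...,1]-.245)<.09)
    for lo,hi in((.031,.039),(.076,.084)):
        s=P[reg&(P[...,2]>lo)&(P[...,2]<hi)]
        if len(s)>20:print(lo,len(s),cv2.minAreaRect((s[:,:2]*1000).astype(np.float32)),np.median(s[:,2]))
E
```

```text
k 0 turn [-3.1331e+00 -0.0000e+00 -1.0000e-04]
k 180 turn [ 0.0085 -0.0001  0.    ]
t 10.0333 pos [612.2 239.  222.5] jawyaw -48.91 shift [ 7.5 -5.4 -4.5] q [0.372 0.478 0.29  1.383 0.    2.797] F [ 0.   1.2 -0.4] w 0.08522977895057039
0.031 2691 ((613.4465942382812, 245.97276306152344), (64.03349304199219, 84.21778869628906), 41.031185150146484) 0.03438409879501342
0.076 1955 ((613.8768920898438, 246.2229461669922), (25.811153411865234, 61.33243942260742), 39.427494049072266) 0.07926957659253768
```

View pics/wrist_e.png

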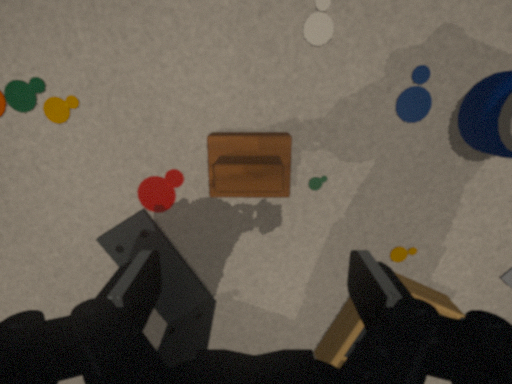

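The wrist view (block at about (250,165)) shows I had misread its long axis. The rib runs along 130.5°, so the jaws must sit at 40.5°. I'll turn about 90°.

Emit:
play_rows:
  commands:
    - {"x": 0,"y": -1,"z": -1,"ax": -0.12,"ay": 0,"az": 0,"fingers": 0}
    - {"x": 0,"y": -2,"z": -2,"ax": -0.24,"ay": 0,"az": 0,"fingers": 0}
    - {"x": 0,"y": -3,"z": -3,"ax": -0.36,"ay": 0,"az": 0,"fingers": 0}
    - {"x": 0,"y": -4,"z": -4,"ax": -0.48,"ay": 0,"az": 0,"fingers": 0}
    - {"x": 0,"y": -5,"z": -5,"ax": -0.6,"ay": 0,"az": 0,"fingers": 0}

```text
time_s: 10.5
position: [0.6127, 0.2464, 0.2224]
ee_rot: [1.39, 1.082, -1.389]
contact_force: [-0.4, -0.3, 0.1]
width: 0.0851
```

Emit:
play_rows:
  commands:
    - {"x": 5,"y": 0,"z": 0,"ax": -0.12,"ay": 0,"az": 0,"fingers": 0}
    - {"x": 15,"y": 0,"z": 0,"ax": -0.24,"ay": 0,"az": 0,"fingers": 0}
    - {"x": 25,"y": 0,"z": 0,"ax": -0.36,"ay": 0,"az": 0,"fingers": 0}
    - {"x": 35,"y": 0,"z": 0,"ax": -0.48,"ay": 0,"az": 0,"fingers": 0}
    - {"x": 45,"y": 0,"z": 0,"ax": -0.6,"ay": 0,"az": 0,"fingers": 0}

```text
time_s: 10.92
position: [0.6126, 0.2463, 0.177]
ee_rot: [0.946, 1.355, -0.946]
contact_force: [0.6, 0.3, -0.5]
width: 0.0849
```

```bash
python3 g.py 613 246 57 40.5
```

```text
k 0 turn [-3.548e-01 -1.000e-04 -1.000e-04]
k 180 turn [ 2.7868e+00 -2.0000e-04  1.0000e-04]
t 10.9167 pos [612.6 246.3 177. ] jawyaw 20.17 shift [120.    0.2   0.4] q [0.382 0.498 0.208 1.281 0.    1.601] F [ 0.6  0.3 -0.5] w 0.08491947385796456
```

Emit:
play_rows:
  commands:
    - {"x": 10,"y": 0,"z": 0,"ax": -0.12,"ay": 0,"az": 0,"fingers": 0}
    - {"x": 25,"y": 0,"z": 0,"ax": -0.24,"ay": 0,"az": 0,"fingers": 0}
    - {"x": 40,"y": 0,"z": 0,"ax": -0.34,"ay": 0,"az": 0,"fingers": 0}
    - {"x": 55,"y": 0,"z": 0,"ax": -0.355,"ay": 0,"az": 0,"fingers": 0}
    - {"x": 65,"y": 0,"z": 0,"ax": -0.355,"ay": 0,"az": 0,"fingers": 0}

```text
time_s: 11.33
position: [0.6122, 0.2462, 0.1109]
ee_rot: [0.678, 1.463, -0.679]
contact_force: [-0.3, 0.3, -0.2]
width: 0.0855
```

```bash
python3 g.py 613 246 57 40.5
```

```text
k 0 turn [-0.005  -0.0005  0.0012]
k 180 turn [3.1366e+00 1.9000e-03 8.0000e-04]
t 11.3333 pos [612.2 246.2 110.9] jawyaw 40.21 shift [53.9  0.6  0.7] q [0.382 0.533 0.095 1.134 0.    1.251] F [-0.3  0.3 -0.2] w 0.08548026279026698
```

Emit:
play_rows:
  commands:
    - {"x": 10,"y": 0.5,"z": 0.5,"ax": -0.005,"ay": 0,"az": 0,"fingers": 0}
    - {"x": 25,"y": 0.5,"z": 0.5,"ax": -0.005,"ay": 0,"az": 0,"fingers": 0}
    - {"x": 40,"y": 0.5,"z": 0.5,"ax": -0.005,"ay": 0,"az": 0,"fingers": 0}
    - {"x": 53,"y": 0.5,"z": 0.5,"ax": -0.005,"ay": 0,"az": 0,"fingers": 0}
    - {"x": 53,"y": 0.5,"z": 0.5,"ax": -0.005,"ay": 0,"az": 0,"fingers": 0}

```text
time_s: 11.75
position: [0.6121, 0.246, 0.0568]
ee_rot: [0.674, 1.466, -0.678]
contact_force: [-0.8, -0.8, -1.1]
width: 0.0851
```

Emit:
play_rows:
  commands:
    - {"x": 0,"y": 0,"z": 0,"ax": 0,"ay": 0,"az": 0,"fingers": 60}
    - {"x": 0,"y": 0,"z": 0,"ax": 0,"ay": 0,"az": 0,"fingers": 100}
    - {"x": 0,"y": 0,"z": 0,"ax": 0,"ay": 0,"az": 0,"fingers": 130}
    - {"x": 0,"y": 0,"z": 0,"ax": 0,"ay": 0,"az": 0,"fingers": 140}
    - {"x": 0,"y": 0,"z": 0,"ax": 0,"ay": 0,"az": 0,"fingers": 140}

```text
time_s: 12.17
position: [0.6137, 0.2468, 0.0601]
ee_rot: [0.676, 1.462, -0.675]
contact_force: [0.6, -0.1, -0.6]
width: 0.0384
```

```bash
python3 g.py 613 246 57 40.5
```

```text
k 0 turn [-0.0009  0.0003 -0.0012]
k 180 turn [ 3.1407e+00 -1.9000e-03 -5.0000e-04]
t 12.1667 pos [613.7 246.8  60.1] jawyaw 40.45 shift [ 3.1 -1.1  0.2] q [0.382 0.571 0.024 1.022 0.    1.247] F [ 0.6 -0.1 -0.6] w 0.03839873140520732
```

Emit:
play_rows:
  commands:
    - {"x": 1.5,"y": -0.7,"z": 0,"ax": 0,"ay": 0,"az": 0,"fingers": 150}
    - {"x": 1.5,"y": -0.7,"z": 0,"ax": 0,"ay": 0,"az": 0,"fingers": 170}
    - {"x": 1.5,"y": -0.7,"z": 0,"ax": 0,"ay": 0,"az": 0,"fingers": 200}
    - {"x": 1.5,"y": -0.7,"z": 0,"ax": 0,"ay": 0,"az": 0,"fingers": 230}
    - {"x": 1.5,"y": -0.7,"z": 0,"ax": 0,"ay": 0,"az": 0,"fingers": 230}

```text
time_s: 12.58
position: [0.6128, 0.2462, 0.0579]
ee_rot: [0.675, 1.463, -0.675]
contact_force: [0.1, -0.7, 2.0]
width: 0.0254
```

Emit:
play_rows:
  commands:
    - {"x": 0,"y": 0,"z": 0,"ax": 0,"ay": 0,"az": 0,"fingers": 230}
    - {"x": 0,"y": 0,"z": 0,"ax": 0,"ay": 0,"az": 0,"fingers": 230}
    - {"x": -20,"y": 0,"z": 0,"ax": 0,"ay": 0,"az": 0,"fingers": 230}
    - {"x": -50,"y": 0,"z": 0,"ax": 0,"ay": 0,"az": 0,"fingers": 230}
    - {"x": -90,"y": 0,"z": 0,"ax": 0,"ay": 0,"az": 0,"fingers": 230}

```text
time_s: 13.0
position: [0.6109, 0.2455, 0.1456]
ee_rot: [0.672, 1.468, -0.679]
contact_force: [0.7, 0.5, -1.5]
width: 0.0252
```

```bash
python3 g.py 556.6 -22.8 200 105.8
```

```text
k 0 turn [-1.1406 -0.0053  0.0041]
k 180 turn [2.001  0.0046 0.0059]
t 13.0 pos [610.9 245.5 145.6] jawyaw 40.45 shift [ -53.5 -215.7  168.8] q [0.382 0.514 0.154 1.217 0.    1.247] F [ 0.7  0.5 -1.5] w 0.025238373904037336
```

Emit:
play_rows:
  commands:
    - {"x": -20,"y": -20,"z": 16,"ax": -0.12,"ay": 0,"az": 0,"fingers": 230}
    - {"x": -36,"y": -48,"z": 38,"ax": -0.24,"ay": 0,"az": 0,"fingers": 230}
    - {"x": -48,"y": -78,"z": 62,"ax": -0.36,"ay": 0,"az": 0,"fingers": 230}
    - {"x": -54,"y": -108,"z": 85,"ax": -0.48,"ay": 0,"az": 0,"fingers": 230}
    - {"x": -54,"y": -138,"z": 108,"ax": -0.6,"ay": 0,"az": 0,"fingers": 230}

```text
time_s: 13.42
position: [0.5778, 0.0732, 0.2032]
ee_rot: [0.203, 1.559, -0.202]
contact_force: [0.2, -1.2, -2.1]
width: 0.0253
```

```bash
python3 g.py 556.6 -22.8 200 105.8
```

```text
k 0 turn [-5.34e-01  2.10e-03 -3.00e-04]
k 180 turn [ 2.6076e+00 -4.0000e-04 -2.9000e-03]
t 13.4167 pos [577.8  73.2 203.2] jawyaw 75.2 shift [  3.1 -98.3   4. ] q [0.126 0.351 0.039 1.257 0.    0.384] F [ 0.2 -1.2 -2.1] w 0.025281260862364298
```

Emit:
play_rows:
  commands:
    - {"x": 0,"y": -25,"z": 1,"ax": -0.12,"ay": 0,"az": 0,"fingers": 230}
    - {"x": 0,"y": -50,"z": 2,"ax": -0.24,"ay": 0,"az": 0,"fingers": 230}
    - {"x": 0,"y": -70,"z": 3,"ax": -0.36,"ay": 0,"az": 0,"fingers": 230}
    - {"x": 0,"y": -85,"z": 4,"ax": -0.46,"ay": 0,"az": 0,"fingers": 230}
    - {"x": 0,"y": -93,"z": 4,"ax": -0.53,"ay": 0,"az": 0,"fingers": 230}

```text
time_s: 13.83
position: [0.5566, -0.0181, 0.2015]
ee_rot: [-0.211, 1.561, 0.211]
contact_force: [0.4, -0.6, -1.1]
width: 0.0256
```

Emit:
play_rows:
  commands:
    - {"x": 0,"y": 0,"z": 0,"ax": 0,"ay": 0,"az": 0,"fingers": 230}
    - {"x": 0,"y": 0,"z": 0,"ax": 0,"ay": 0,"az": 0,"fingers": 230}
    - {"x": 0,"y": 0,"z": 0,"ax": 0,"ay": 0,"az": 0,"fingers": 230}
    - {"x": 0,"y": 0,"z": 0,"ax": 0,"ay": 0,"az": 0,"fingers": 230}
    - {"x": 0,"y": 0,"z": 0,"ax": 0,"ay": 0,"az": 0,"fingers": 230}

```text
time_s: 14.25
position: [0.5574, -0.0156, 0.2016]
ee_rot: [-0.208, 1.561, 0.208]
contact_force: [-0.2, -0.5, -2.1]
width: 0.0256
```

```bash
python3 g.py 556.6 -22.8 200 105.8; python3 v.py f wrist scene top; python3 - <<'E'
from h import *
for n in("wrist_f","scene_f","top_f"):
    im,d,K,R,t=load(f"f_{n}.npz");P=cloud(d,K,R,t)
    reg=(d>0)&(abs(P[...,0]-.56)<.12)&(abs(P[...,1]+.02)<.12)
    for lo,hi in((.165,.183),(.14,.16),(.095,.11),(.039,.047)):
        s=P[reg&(P[...,2]>lo)&(P[...,2]<hi)]
        if len(s)>20:print(n,lo,len(s),cv2.minAreaRect((s[:,:2]*1000).astype(np.float32)),np.median(s[:,2]))
E
```

```text
k 0 turn [-0.0107 -0.0002 -0.0003]
k 180 turn [ 3.1309e+00 -4.0000e-04  3.0000e-04]
t 14.25 pos [557.4 -15.6 201.6] jawyaw 105.19 shift [ 1.6 -6.8 -2.7] q [-0.028  0.311 -0.024  1.236  0.    -0.293] F [-0.2 -0.5 -2.1] w 0.025570810585942686
wrist_f 0.165 7148 ((540.5131225585938, -20.37765884399414), (48.47024917602539, 64.30562591552734), 15.549222946166992) 0.17808213273448736
wrist_f 0.14 545 ((517.5929565429688, -26.658668518066406), (0.7348646521568298, 61.85514450073242), 15.56751537322998) 0.15305673176872425
wrist_f 0.039 2849 ((558.7015380859375, -22.688560485839844), (148.05824279785156, 110.19940185546875), 15.789077758789062) 0.04231127859151096
scene_f 0.165 468 ((556.7880249023438, -17.11075210571289), (84.4061508178711, 65.91720581054688), 15.645160675048828) 0.17818987783881013
scene_f 0.14 179 ((574.966796875, -32.09587478637695), (103.4793930053711, 50.02159118652344), 51.02261734008789) 0.15268255119317567
scene_f 0.095 100 ((607.1278076171875, -10.664539337158203), (10.393534660339355, 69.65377807617188), 16.78300666809082) 0.10252657759212327
scene_f 0.039 552 ((557.44140625, -23.444480895996094), (150.52919006347656, 113.17316436767578), 15.85405445098877) 0.04270001366226485
```

View pics/wrist_f.png

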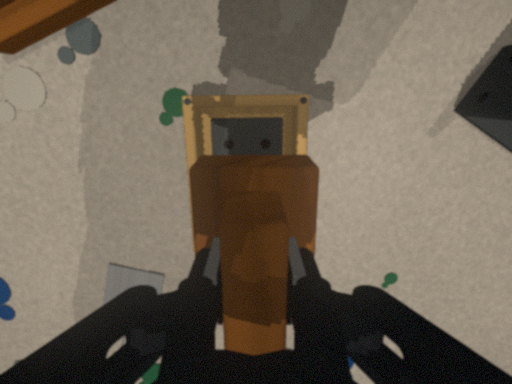

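View pics/scene_f.png

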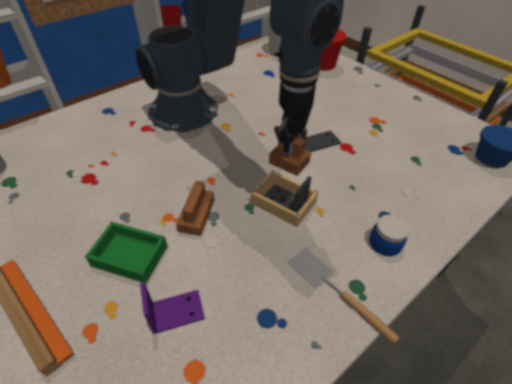

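Emit:
play_rows:
  commands:
    - {"x": 5,"y": -6.5,"z": -3.3,"ax": -0.006,"ay": 0,"az": 0,"fingers": 230}
    - {"x": 18,"y": -6.5,"z": -3.3,"ax": -0.006,"ay": 0,"az": 0,"fingers": 230}
    - {"x": 30,"y": -6.5,"z": -3.3,"ax": -0.006,"ay": 0,"az": 0,"fingers": 230}
    - {"x": 30,"y": -6.5,"z": -3.3,"ax": -0.006,"ay": 0,"az": 0,"fingers": 230}
    - {"x": 30,"y": -6.5,"z": -3.3,"ax": -0.006,"ay": 0,"az": 0,"fingers": 230}

```text
time_s: 14.82
position: [0.5553, -0.0237, 0.1713]
ee_rot: [-0.213, 1.562, 0.213]
contact_force: [0.7, 0.5, -0.7]
width: 0.0257
```

```bash
python3 g.py 555.9 -22.7 74 105.6
```

```text
k 0 turn [-0.0011 -0.0015 -0.0005]
k 180 turn [ 3.1405e+00 -8.0000e-04  2.4000e-03]
t 14.8167 pos [555.3 -23.7 171.3] jawyaw 105.54 shift [97.3  0.8  1. ] q [-0.043  0.325 -0.084  1.163  0.    -0.314] F [ 0.7  0.5 -0.7] w 0.025652740172807147
```

Emit:
play_rows:
  commands:
    - {"x": 10,"y": 0.8,"z": 0.7,"ax": 0,"ay": 0,"az": 0,"fingers": 230}
    - {"x": 25,"y": 0.8,"z": 0.7,"ax": 0,"ay": 0,"az": 0,"fingers": 230}
    - {"x": 40,"y": 0.8,"z": 0.7,"ax": 0,"ay": 0,"az": 0,"fingers": 230}
    - {"x": 50,"y": 0.8,"z": 0.7,"ax": 0,"ay": 0,"az": 0,"fingers": 230}
    - {"x": 50,"y": 0.8,"z": 0.7,"ax": 0,"ay": 0,"az": 0,"fingers": 230}

```text
time_s: 15.23
position: [0.5553, -0.0224, 0.1199]
ee_rot: [-0.213, 1.563, 0.214]
contact_force: [-0.4, -0.5, -1.3]
width: 0.0254
```

```bash
python3 g.py 555.9 -22.7 74 105.6; python3 v.py g wrist scene; python3 - <<'E'
from h import *
for n in("wrist_g","scene_g"):
    im,d,K,R,t=load(f"f_{n}.npz");P=cloud(d,K,R,t)
    reg=(d>0)&(abs(P[...,0]-.56)<.12)&(abs(P[...,1]+.02)<.12)
    for lo,hi in((.09,.101),(.085,.105),(.07,.085),(.101,.105),(.039,.046)):
        s=P[reg&(P[...,2]>lo)&(P[...,2]<hi)]
        if len(s)>20:print(n,lo,len(s),cv2.minAreaRect((s[:,:2]*1000).astype(np.float32)),np.median(s[:,2]))
E
```

```text
k 0 turn [-0.001  -0.0027 -0.001 ]
k 180 turn [ 3.1406e+00 -1.5000e-03  4.3000e-03]
t 15.2333 pos [555.3 -22.4 119.9] jawyaw 105.54 shift [45.9 -0.5  0.7] q [-0.04   0.362 -0.169  1.043  0.    -0.312] F [-0.4 -0.5 -1.3] w 0.025373290762246523
wrist_g 0.09 6929 ((564.4452514648438, -20.012714385986328), (102.80624389648438, 64.21295928955078), 15.83381175994873) 0.09639488019725058
wrist_g 0.085 7534 ((564.4256591796875, -20.011211395263672), (102.83667755126953, 64.21551513671875), 15.84360408782959) 0.09640772273874901
wrist_g 0.07 616 ((515.3112182617188, -33.71183776855469), (1.1067485809326172, 62.58662414550781), 15.766095161437988) 0.07778349452373289
wrist_g 0.101 363 ((569.699462890625, -20.302703857421875), (91.0373764038086, 43.22610092163086), 17.64881706237793) 0.10249131796058517
wrist_g 0.039 7599 ((549.3362426757812, -25.320655822753906), (128.3572998046875, 110.39151763916016), 15.682716369628906) 0.042312295573826035
scene_g 0.09 382 ((563.7855224609375, -22.4229736328125), (100.41434478759766, 67.31497955322266), 15.21255111694336) 0.09753725892881034
scene_g 0.085 555 ((563.9085693359375, -23.09050750732422), (100.83528900146484, 70.01641845703125), 15.874314308166504) 0.09766620564549591
scene_g 0.07 177 ((565.0289916992188, -21.812191009521484), (100.35540771484375, 67.48675537109375), 13.142715454101562) 0.07775114005527053
scene_g 0.101 99 ((573.2864990234375, -13.945869445800781), (88.3659896850586, 68.37651062011719), 5.535219192504883) 0.1029413348304663
scene_g 0.039 411 ((557.5797729492188, -24.270469665527344), (151.49398803710938, 113.46549987792969), 16.231887817382812) 0.04262864110729614
```

View pics/scene_g.png

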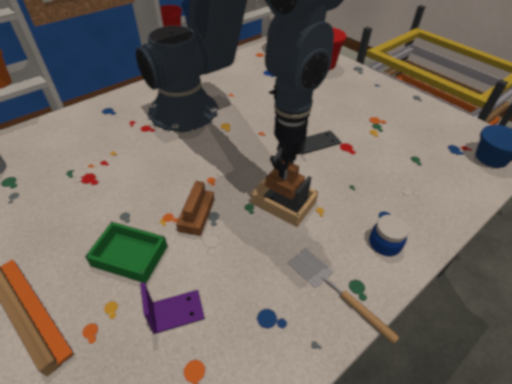

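View pics/wrist_g.png

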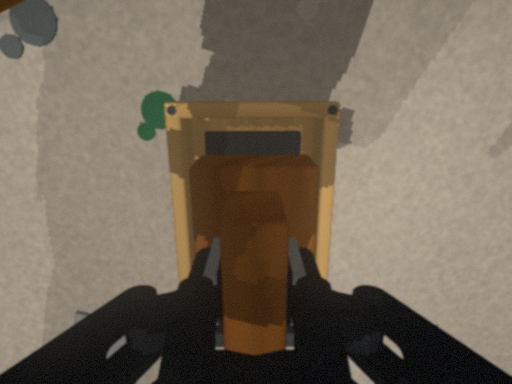

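The block centre measures (555.7, -22.3), against a target of (556.5, -22.7). I'll descend.

Emit:
play_rows:
  commands:
    - {"x": 8,"y": 0,"z": 0.5,"ax": 0,"ay": 0,"az": 0,"fingers": 230}
    - {"x": 18,"y": 0,"z": 0.5,"ax": 0,"ay": 0,"az": 0,"fingers": 230}
    - {"x": 28,"y": 0,"z": 0.5,"ax": 0,"ay": 0,"az": 0,"fingers": 230}
    - {"x": 36,"y": 0,"z": 0.5,"ax": 0,"ay": 0,"az": 0,"fingers": 230}
    - {"x": 40,"y": 0,"z": 0.5,"ax": 0,"ay": 0,"az": 0,"fingers": 230}

```text
time_s: 15.75
position: [0.556, -0.0223, 0.0801]
ee_rot: [-0.213, 1.562, 0.213]
contact_force: [-0.2, 0.4, -1.9]
width: 0.0252
```

Emit:
play_rows:
  commands:
    - {"x": 0,"y": 0,"z": 0,"ax": 0,"ay": 0,"az": 0,"fingers": 230}
    - {"x": 0,"y": 0,"z": 0,"ax": 0,"ay": 0,"az": 0,"fingers": 230}
    - {"x": 0,"y": 0,"z": 0,"ax": 0,"ay": 0,"az": 0,"fingers": 230}
    - {"x": 1,"y": 0,"z": 0,"ax": 0,"ay": 0,"az": 0,"fingers": 230}
    - {"x": 2,"y": 0,"z": 0,"ax": 0,"ay": 0,"az": 0,"fingers": 230}

```text
time_s: 16.17
position: [0.5571, -0.0223, 0.0802]
ee_rot: [-0.213, 1.559, 0.213]
contact_force: [-0.1, -0.8, -1.2]
width: 0.0254
```

```bash
python3 g.py 555.9 -22.7 74 105.6
```

```text
k 0 turn [-0.0011  0.0009  0.0002]
k 180 turn [ 3.1405e+00  3.0000e-04 -1.3000e-03]
t 16.1667 pos [557.1 -22.3  80.2] jawyaw 105.54 shift [ 6.2 -0.  -1.3] q [-0.04   0.397 -0.228  0.946  0.    -0.311] F [-0.1 -0.8 -1.2] w 0.025414446950532948
```

Emit:
play_rows:
  commands:
    - {"x": 1.5,"y": 0,"z": -1,"ax": 0,"ay": 0,"az": 0,"fingers": 230}
    - {"x": 3,"y": 0,"z": -1,"ax": 0,"ay": 0,"az": 0,"fingers": 230}
    - {"x": 4,"y": 0,"z": -1,"ax": 0,"ay": 0,"az": 0,"fingers": 230}
    - {"x": 4,"y": 0,"z": -1,"ax": 0,"ay": 0,"az": 0,"fingers": 230}
    - {"x": 4,"y": 0,"z": -1,"ax": 0,"ay": 0,"az": 0,"fingers": 230}

```text
time_s: 16.58
position: [0.5558, -0.0226, 0.0757]
ee_rot: [-0.213, 1.56, 0.213]
contact_force: [-0.4, 0.6, -1.7]
width: 0.0256
```

```bash
python3 g.py 555.9 -22.7 74 105.6
```

```text
k 0 turn [-0.0011 -0.0001 -0.0001]
k 180 turn [ 3.1405e+00 -2.0000e-04  2.0000e-04]
t 16.5833 pos [555.8 -22.6  75.7] jawyaw 105.54 shift [ 1.7 -0.1  0.1] q [-0.041  0.399 -0.236  0.935  0.    -0.312] F [-0.4  0.6 -1.7] w 0.025556299327713118
```

Emit:
play_rows:
  commands:
    - {"x": 0.7,"y": 0,"z": 0,"ax": 0,"ay": 0,"az": 0,"fingers": 230}
    - {"x": 1.5,"y": 0,"z": 0,"ax": 0,"ay": 0,"az": 0,"fingers": 230}
    - {"x": 2,"y": 0,"z": 0,"ax": 0,"ay": 0,"az": 0,"fingers": 230}
    - {"x": 2,"y": 0,"z": 0,"ax": 0,"ay": 0,"az": 0,"fingers": 230}
    - {"x": 2,"y": 0,"z": 0,"ax": 0,"ay": 0,"az": 0,"fingers": 230}

```text
time_s: 17.0
position: [0.5559, -0.0226, 0.0739]
ee_rot: [-0.213, 1.56, 0.213]
contact_force: [-0.5, 0.0, 0.8]
width: 0.0252
```

Emit:
play_rows:
  commands:
    - {"x": 0.5,"y": 0,"z": 0,"ax": 0,"ay": 0,"az": 0,"fingers": 230}
    - {"x": 0.7,"y": 0,"z": 0,"ax": 0,"ay": 0,"az": 0,"fingers": 230}
    - {"x": 0.7,"y": 0,"z": 0,"ax": 0,"ay": 0,"az": 0,"fingers": 230}
    - {"x": 0.7,"y": 0,"z": 0,"ax": 0,"ay": 0,"az": 0,"fingers": 230}
    - {"x": 0.7,"y": 0,"z": 0,"ax": 0,"ay": 0,"az": 0,"fingers": 230}

```text
time_s: 17.42
position: [0.5559, -0.0226, 0.0739]
ee_rot: [-0.213, 1.56, 0.213]
contact_force: [-3.2, -0.0, 8.9]
width: 0.0253
```

The block is seated (+9 N), so I'll open and rise.

Emit:
play_rows:
  commands:
    - {"x": 0,"y": 0,"z": 0,"ax": 0,"ay": 0,"az": 0,"fingers": 160}
    - {"x": 0,"y": 0,"z": 0,"ax": 0,"ay": 0,"az": 0,"fingers": 130}
    - {"x": 0,"y": 0,"z": 0,"ax": 0,"ay": 0,"az": 0,"fingers": 100}
    - {"x": 0,"y": 0,"z": 0,"ax": 0,"ay": 0,"az": 0,"fingers": 80}
    - {"x": 0,"y": 0,"z": 0,"ax": 0,"ay": 0,"az": 0,"fingers": 60}

```text
time_s: 17.83
position: [0.5559, -0.0226, 0.073]
ee_rot: [-0.213, 1.56, 0.213]
contact_force: [0.6, -0.6, 1.2]
width: 0.0648
```

Emit:
play_rows:
  commands:
    - {"x": -10,"y": 0,"z": 0,"ax": 0,"ay": 0,"az": 0,"fingers": 40}
    - {"x": -40,"y": 0,"z": 0,"ax": 0,"ay": 0,"az": 0,"fingers": 20}
    - {"x": -75,"y": 0,"z": 0,"ax": 0,"ay": 0,"az": 0,"fingers": 0}
    - {"x": -110,"y": 0,"z": 0,"ax": 0,"ay": 0,"az": 0,"fingers": 0}
    - {"x": -140,"y": 0,"z": 0,"ax": 0,"ay": 0,"az": 0,"fingers": 0}

```text
time_s: 18.25
position: [0.5558, -0.0226, 0.2162]
ee_rot: [-0.213, 1.559, 0.213]
contact_force: [1.3, -0.2, -1.1]
width: 0.0853
```

Emit:
play_rows:
  commands:
    - {"x": -5,"y": 0,"z": -30,"ax": 0,"ay": 0,"az": 0,"fingers": 0}
    - {"x": -10,"y": 0,"z": -60,"ax": 0,"ay": 0,"az": 0,"fingers": 0}
    - {"x": -10,"y": 0,"z": -90,"ax": 0,"ay": 0,"az": 0,"fingers": 0}
    - {"x": -10,"y": 0,"z": -110,"ax": 0,"ay": 0,"az": 0,"fingers": 0}
    - {"x": -10,"y": 0,"z": -120,"ax": 0,"ay": 0,"az": 0,"fingers": 0}

```text
time_s: 18.67
position: [0.4379, -0.0551, 0.2241]
ee_rot: [-0.213, 1.56, 0.212]
contact_force: [0.8, 0.8, 0.5]
width: 0.0857
```

```bash
python3 v.py z wrist scene top; python3 - <<'E'
from h import *
for n in("wrist_z","scene_z","top_z"):
    im,d,K,R,t=load(f"f_{n}.npz");P=cloud(d,K,R,t)
    reg=(d>0)&(abs(P[...,0]-.56)<.11)&(abs(P[...,1]+.02)<.11)
    wood=(im[...,0].astype(int)-im[...,2]>25)
    for k,lo,hi,m in(("leg",.098,.107,~wood),("rib",.09,.1,wood),("base",.048,.055,wood),("rim",.040,.046,wood),("foot",.012,.02,~wood)):
        s=P[reg&(P[...,2]>lo)&(P[...,2]<hi)&m]
        if len(s)>20:print(n,k,len(s),cv2.minAreaRect((s[:,:2]*1000).astype(np.float32)),np.median(s[:,2]))
E
```

```text
wrist_z rib 1525 ((555.982666015625, -22.602201461791992), (62.38807678222656, 25.4653377532959), 14.815104484558105) 0.09537940331509905
wrist_z base 2507 ((559.5676879882812, -20.38982391357422), (92.70494079589844, 65.9755859375), 15.90884017944336) 0.05047603134713779
wrist_z rim 3123 ((558.70703125, -22.615158081054688), (149.2625732421875, 109.98040008544922), 15.777274131774902) 0.042364322524805716
wrist_z foot 441 ((566.1950073242188, -22.783275604248047), (120.879150390625, 66.77659606933594), 13.792522430419922) 0.015504086046986063
scene_z leg 83 ((607.3644409179688, -10.154953002929688), (10.256400108337402, 69.07368469238281), 16.42331886291504) 0.10287765480537929
scene_z rib 192 ((569.708740234375, -24.1575927734375), (39.562686920166016, 89.54415893554688), 89.65830993652344) 0.09567105727447914
scene_z base 232 ((554.4752197265625, -35.47447967529297), (81.1926498413086, 63.85592269897461), 32.02232360839844) 0.05100810657776794
scene_z rim 467 ((557.662109375, -24.865081787109375), (150.82286071777344, 111.99646759033203), 16.105064392089844) 0.04262739975297758
```

View pics/scene_z.png

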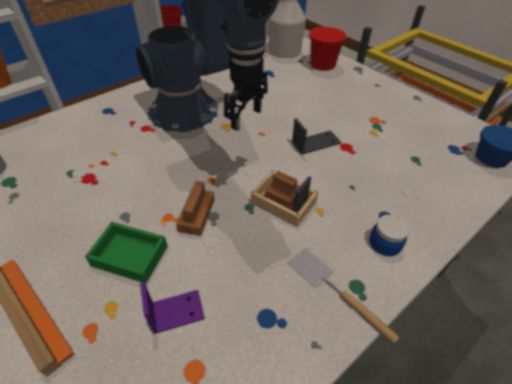

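View pics/top_z.png

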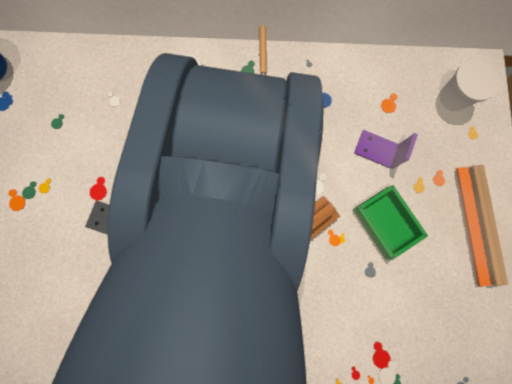

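View pics/wrist_z.png

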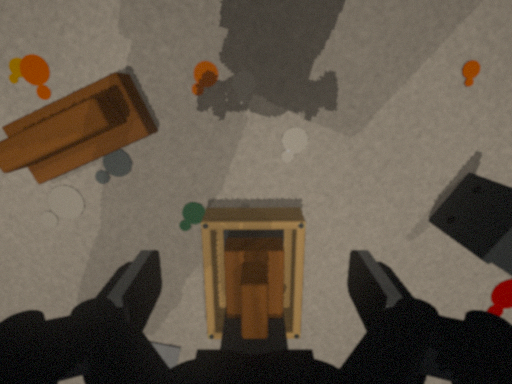

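```bash
python3 -c "
from bench import *
print(get_state()['qd'].round(3));print(finish_job())"
```

```text
[ 0.011  0.029  0.024 -0.008  0.001  0.002]
the job is handed in; nothing more can be done
None
```

I packed both pieces in the plywood box: the shorter bracket first, its foot on the box floor with the leg upright, then the shorter block standing on the foot, rib on top. I handed the job in at about 19 s, with the gripper open and clear of everything.

Last checks, from the wrist and scene cameras:

| Height of | Measured (mm) | Expected (mm) |
|---|---|---|
| Bracket foot, top face | 15.5 | 16 |
| Bracket leg, top | 102.9 | 103 |
| Block base, top face | 50.5 | 51 |
| Rib, top | 95.4 | 96 |

- **Position:** The rib centre was at (556.0, -22.6), against a target of (556.5, -22.7).
- **Angles:** In the wrist view the rib read 14.8° and the base 15.9°, against 15.8° for the box. I take the difference as measurement noise.
- **Forces:** The highest contact force read at the end of a move was about 9 N, when I set the block down.
- **Check that failed:** The last top picture showed nothing of the box because the arm was in the way.
- **Corrected on the way:** I first read the block's long axis 90° off. The wrist view showed it before the grasp, and I turned the gripper.

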